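Put the compost leveller away in its tool-block slot

TASK

Take the compost leveller off the seed tray, where it hangs across the rims, and slide its steel blade edgewise down into the long slot of the wooden tool block, the only slot it fits, until it is fully home with its wooden rail sitting flat on the block. Keep hold of it until the blade is down, do not just drop it in, and do not push the tray, the block or the other things on the bench about.

Things in the scene. Friction and masses are not known exactly. Their poses are not given: they have to be found in the camera images.
- leveller: compost leveller: wooden rail 196 mm long (its y), 28 thick (x), 30 high (z; rounded top), with a steel blade in its underside, 130 long (y), 4 thick (x), 42 deep, centred, same both ways. Origin: centre of the rail's underside, z up. 0.2 to 0.4 kg. It starts hung across the tray, rail ends on the rims (underside 50 mm over the table). Grip the rail from above, across its 28 mm, mid-length
- blade_edge (a point): centre of the leveller's lower blade edge, 42 mm under the leveller's origin; axes as the leveller's
- tool_block: loose light wooden block 150 (its x) x 184 (y) x 60 mm high, 1.5 kg. Along y in its top: at x = -46 mm the long empty slot, 138 long, 8 wide, 46 deep, mouth chamfered 4 mm; in the middle a 60 mm slot between two 26 mm round holes, empty; at x = +46 mm an 84 mm slot where a small scraper stands. Origin: centre of its underside, z up
- slot_mouth (a point): centre of the long slot's mouth, level with the block's top (60 mm over the table); x across the slot, y along it, z up
- seed_tray: loose shallow square green tray, 185 mm over the rim, 50 mm high, 152 mm inside between the walls; origin: centre of its underside. The leveller's rail lies about along its y, up to 30 mm off its centre in x.
- small_scraper: a short scraper of the same make (rail 110 x 28 x 30 mm, blade 76 mm) standing in the 84 mm slot of the tool block, to be left there; its rail's top is 90 mm over the table. Origin: centre of its rail's underside.
- dibber: bystander: turned wooden dibber, 197 x 28 x 28 mm, lying on the table between tray and block; origin under its centre
- pot: bystander: small terracotta pot, 67 mm across, 63 mm high, standing near the table's front edge; origin: centre of its underside

How it is judged (in metres and radians):
On the way, in this order (a step that is already met when the one before it is completed fails the run):
1. the leveller is lifted clear of the seed tray (blade edge more than 60 mm over the table) (height (world z) of blade_edge above 0.06 m), for 0.1 s.
2. the blade stands in the long slot, at least 34 mm deep, while the fingers still hold the leveller (z of blade_edge in the frame of slot_mouth below -0.034 m and x of blade_edge in the frame of slot_mouth between -0.008 and 0.008 m and y of blade_edge in the frame of slot_mouth between -0.01 and 0.01 m and contact force between leveller and the fingers above 0.5 N), for 0.1 s.
At the end, for the whole second after the job is handed in: leveller at rest in the long slot: blade edge at least 39 mm below the mouth (42 is fully home), within 6 mm across and 8 mm along the slot, upright to the block within 0.08 rad; block flat within 0.05 rad, small scraper still seated in its slot (height within 6 mm) (z of blade_edge in the frame of slot_mouth below -0.039 m and x of blade_edge in the frame of slot_mouth between -0.006 and 0.006 m and y of blade_edge in the frame of slot_mouth between -0.008 and 0.008 m and angle between the z axis of leveller and the z axis of tool_block, either way round below 0.08 rad and angle between tool_block's own z axis and vertical below 0.05 rad and z of small_scraper in the frame of tool_block between 0.054 and 0.066 m and linear speed of leveller below 0.02 m/s); the robot touches nothing.
It fails at once if the tool block is pushed more than 40 mm (distance of tool_block from where it was at the start of the episode above 0.04 m).
It fails at once if the seed tray is pushed more than 40 mm (distance of seed_tray from where it was at the start of the episode above 0.04 m).
It fails at once if dibber or pot is pushed more than 40 mm (distance of any of dibber, pot from where it was at the start of the episode above 0.04 m).
It also fails if it takes over 43 s, if anything falls off the work surface, if the arm or the gripper's body presses on something with over 40 N, if the wrist force passes 120 N, or if a joint passes its speed limit or range.

ROBOT

A 6-joint arm with a two-finger parallel gripper is mounted at the origin on a cart in front of the work surface, level with it; the furniture and walls round the work are solid. World frame = base frame: x ahead of the robot, y to its left, z up, the work surface at z = 0. Lengths are in mm, angles in rad, forces in N, time in s.
With the tool pointing down it reaches from about 275 to 1000 mm from the base axis. Payload 8.4 kg.
Tool frame: the origin (TCP) lies between the finger pads; the fingertips stand 22 mm ahead of it and the grasp point (between the pads) lies 3 mm ahead of it (r.nose_length is the z of the fingertips in the tool frame, in mm); z points along the fingers, y is the line along which they close (so a half turn about z gives the same grasp; the last joint's range is limited). The gripper opens to 85 mm and grips with 20 to 120 N. Pads are 22 mm wide; open, the fingers measure 114 mm over their backs; the gripper's body (76 mm by 85 mm) begins 54 mm behind the grasp point. The pads swing forward as they close: fully open they stand 13 mm farther back than shut.
Start: joints at [1.1, 0.353, 1.633, -0, 1.155, -0.002], TCP at [282.384, 557.573, 253.281] pointing down, gripper open.
Joint ranges: [-2.63, 2.63], [-0.92, 2.1], [0.06, 2.66], [-1.3, 4.44], [0, 2.69], [-3.02, 3.02]. Speed limits (rad/s): [2.22, 2.22, 2.79, 3.14, 3.14, 3.14].

INTERFACE

Orientations are given as [roll, pitch, yaw] about the fixed x, y, z axes, in that order (R = Rz(yaw) Ry(pitch) Rx(roll)).
In Python, from rig import r, viewer, status, order gives the robot as it stands (r), with the cameras (viewer), the readings (status) and the job (order).
- The arm moves only by the shell command python3 steer.py 'ROWS' [FORCE]. ROWS is rows parted by semicolons, their numbers by spaces, 1 to 5 of them, each of 7 numbers: a rotation vector rx, ry, rz in rad, then dx, dy, dz in mm, then the opening from 0.0 (shut) to 1.0 (fully open); each row shifts and turns the commanded pose from where the row before left it, along the tool's axes as they then stand; what a row does not reach is not made up. A row lasts 1/12 s, in which the tool goes at most 41.7 mm and 0.125 rad, less where a joint would pass 70% of its speed; a pose out of reach is approached as far as the arm can. The fingers move at their own pace and stop on an object; FORCE is the grip in N (left out, the last holds). Time passes only in rows, so rows that do not move let the fingers close. It prints the time, the measured TCP pose, the force, the opening and the grip force at its end.
- status.sense(): the state, without advancing time (a new reading comes with each control period).
- viewer.grab_frame(name): name is "scene" or "top" or "wrist"; returns the picture (480x640x3 uint8, red, green, blue); there is no depth.
- viewer.camera_params(name): a dict with "fx", "fy", "cx", "cy" (pixels), "rvec" (rotation vector, rad) and "tvec" (3), from world to camera coordinates, as OpenCV has them. Camera axes: x right, y down, z forward; pixel columns grow to the right and rows downward; lengths in mm; the calibration is good to about 2 mm. A picture is of the moment at which its call begins: read the wrist's pose just before it. camera_params takes no time and is no camera call; for the wrist camera it gives the pose at the moment of the call.
- order.sign_off(): hands the job in; it is judged then, once.
The state is a dict: "clock": time; "qpos": joint angles; "qvel": joint speeds; "joint_efforts": joint torques, N m; "eef_pos": TCP position; "tcp_rot": TCP orientation; "contact_force": force on the tool from outside, world axes, zero at the start; "wrist_torque": the same for the moment, N m; "opening": opening from 0.0 (shut) to 1.0 (fully open); "grasp_force": force on a finger pad.
Only numpy, scipy, OpenCV 4.12 (cv2) and the standard library are available. Lean on these libraries where they do the work, as an engineer would, in place of code of your own. Each camera call takes 0.05 s, during which the arm holds its last target. There are 200 camera calls.

## Working session

There is one attempt and no reset: what is moved stays moved. The work goes in short steps, Python scripts to look and compute and a shell command to move; the robot and the scene stay as the last step left them, time stands still between calls to the robot, and variables do not carry over. Pictures are saved under pics/ and viewed, at most 10 in all, crops included, and the job is handed in when it is done.

```bash
ls; mkdir -p pics
python3 - <<'E'
from rig import r, viewer, status, order
import cv2
for n in("top","scene"):
    cv2.imwrite(f"pics/{n}0.png",viewer.grab_frame(n)[...,::-1]); print(n,viewer.camera_params(n))
print(status.sense())
E
```

```text
pics
rig.py
steer.py
top {'fx': 453.820534008618, 'fy': 453.820534008618, 'cx': 324.8938144519225, 'cy': 244.05008148942534, 'rvec': array([ 2.08314934, -2.14913447,  0.15288544]), 'tvec': array([ 25.08950758, 544.51969836, 814.76303848])}
scene {'fx': 621.7044445567783, 'fy': 621.7044445567783, 'cx': 320.8088026214171, 'cy': 236.85575244604013, 'rvec': array([ 1.98363192, -0.85922835,  0.50784567]), 'tvec': array([-374.09697476,  246.21454669,  702.01072067])}
{'clock': 0.1, 'qpos': array([ 1.09959825e+00,  3.53607954e-01,  1.63402237e+00, -1.26680579e-05,
        1.15521110e+00, -2.44786315e-03]), 'qvel': array([ 0.00112539, -0.00339833, -0.00307462, -0.00023387, -0.00096412,
        0.00071481]), 'joint_efforts': array([-9.72600574e-04, -6.06353331e+01, -3.42822182e+01, -7.42198017e-05,
        4.03565631e-03,  4.76453479e-06]), 'eef_pos': array([282.21327624, 557.22674712, 252.63458591]), 'tcp_rot': array([-3.14034385e+00,  8.52649537e-06,  2.67284756e+00]), 'contact_force': array([-0.7813818 ,  0.16245682,  0.07958059]), 'wrist_torque': array([ 0.02657757, -0.03236524, -0.04256683]), 'grasp_force': 0.0, 'opening': 0.9977369746699225}
```

View pics/top0.png

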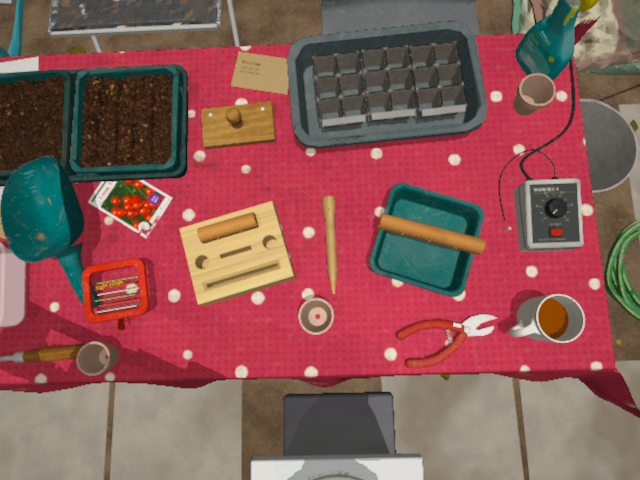

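View pics/scene0.png

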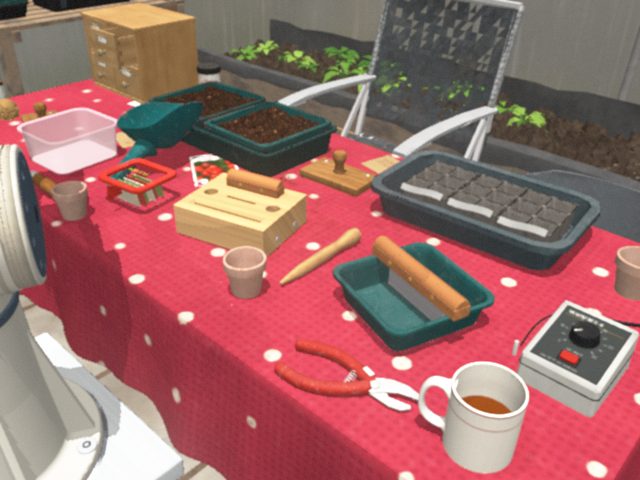

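The top view shows the leveller rail from (380,222) to (484,246) across the tray. The block is at about (237,253), with its long empty slot running (205,288) to (280,265). The dibber is at (331,245) and the pot at (316,316). The scene view shows the same layout, with the small scraper at the block's far side.

```bash
cat > h.py <<'E'
import numpy as np,cv2
from rig import r, viewer, status, order
def cam(n):
    p=viewer.camera_params(n);R=cv2.Rodrigues(p["rvec"])[0];return p,R,-R.T@p["tvec"]
def ray(c,uv,z):
    p,R,C=c;uv=np.atleast_2d(uv).astype(float)
    d=np.c_[(uv[:,0]-p["cx"])/p["fx"],(uv[:,1]-p["cy"])/p["fy"],np.ones(len(uv))]@R
    return C+d*((z-C[2])/d[:,2])[:,None]
def blobs(m,amin=60):
    n,l,s,c=cv2.connectedComponentsWithStats(m.astype(np.uint8));return [(l==i) for i in range(1,n) if s[i,4]>amin]
def rect(mask,c,z):
    "min-area rect, in mm, of a mask cast on plane z: centre, (long,short), yaw of long axis"
    k=max(cv2.findContours(mask.astype(np.uint8),0,1)[0],key=cv2.contourArea)[:,0]
    P=ray(c,k,z)[:,:2].astype(np.float32);(x,y),(w,h),a=cv2.minAreaRect(P)
    a=np.radians(a)+(0 if w>h else np.pi/2)
    return np.round([x,y,max(w,h),min(w,h),(a+np.pi/2)%np.pi-np.pi/2],3)
E
python3 - <<'E'
from h import *
im=cv2.imread("pics/top0.png");hsv=cv2.cvtColor(im,cv2.COLOR_BGR2HSV);c=cam("top");print("C",c[2])
for n,(u,v) in dict(rail=(430,235),block=(215,265),slot=(242,274),scr=(228,228),dib=(331,230),tray=(400,255)).items(): print(n,hsv[v-1:v+2,u-1:u+2].reshape(-1,3).mean(0))
H,S,V=cv2.split(hsv)
o=np.zeros(H.shape,bool);o[200:265,365:500]=1
for lo in(6,): 
    m=(H>5)&(H<20)&(S>120)&o
    for b in blobs(m):print("rail",b.sum(),rect(b,c,65),rect(b,c,80))
o=np.zeros(H.shape,bool);o[190:315,170:300]=1
m=(H>12)&(H<30)&o
b=max(blobs(m),key=lambda q:q.sum());print("block",rect(b,c,60))
t=(H>75)&(H<100)&(S>80);t[:, :365]=0;t[:180]=0;t[300:]=0;t[:,490:]=0
b=max(blobs(t),key=lambda q:q.sum());print("tray",rect(b,c,50))
E
python3 - <<'E'
import cv2
im=cv2.imread("pics/top0.png")[190:315,170:300];cv2.imwrite("pics/blk.png",cv2.resize(im,None,fx=4.5,fy=4.5,interpolation=2))
E
```

```text
C [395.00896208 -15.5444533  897.04865198]
rail [ 15.33333333 165.         186.88888889]
block [ 19.55555556 110.55555556 224.55555556]
slot [ 18.22222222 130.22222222 132.66666667]
scr [ 16.         162.11111111 210.22222222]
dib [ 18.88888889 122.55555556 200.33333333]
tray [ 86.55555556 133.         113.66666667]
rail 1707 [ 554.705 -190.242  198.603   32.149    1.281] [ 551.826 -187.093  195.023   31.569    1.281]
block [532.19  174.865 187.059 155.851  -1.309]
tray [ 504.141 -168.277  181.461   87.708    1.244]
```

View pics/blk.png

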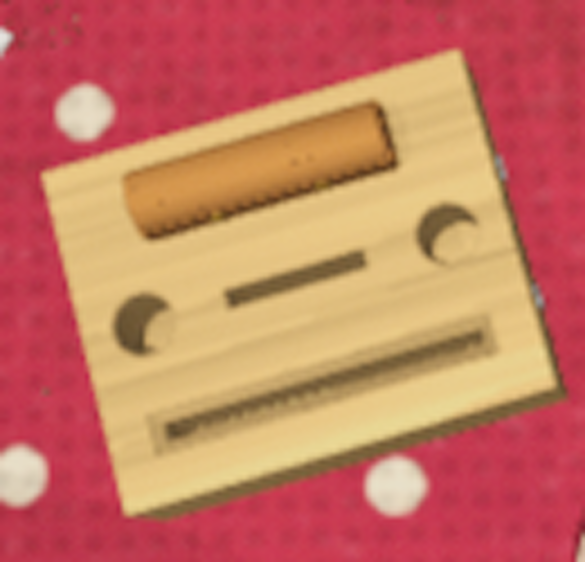

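The crop shows the long slot's mouth (chamfer outline) centred at about (323,386), which is roughly (241.4,275.4) in the full picture. Next I turn the tool to the rail's direction and travel over it.

```bash
python3 steer.py '0 0 .125 0 0 0 1;0 0 .125 0 0 0 1;0 0 .125 0 0 0 1;0 0 .125 0 0 0 1;0 0 .125 0 0 0 1'
python3 steer.py '0 0 .125 0 0 0 1;0 0 .125 0 0 0 1;0 0 .125 0 0 0 1;0 0 .125 0 0 0 1;0 0 .125 0 0 0 1'
python3 steer.py '0 0 .125 -31.9 23.7 0 1;0 0 .017 -31.9 23.7 0 1;0 0 0 -31.9 23.7 0 1;0 0 0 -31.9 23.7 0 1;0 0 0 -31.9 23.7 0 1'
python3 steer.py '0 0 0 -31.9 23.7 0 1;0 0 0 -31.9 23.7 0 1;0 0 0 -31.9 23.7 0 1;0 0 0 -31.9 23.7 0 1;0 0 0 -31.9 23.7 0 1'
python3 steer.py '0 0 0 -31.9 23.7 0 1;0 0 0 -31.9 23.7 0 1;0 0 0 -31.9 23.7 0 1;0 0 0 -31.9 23.7 0 1;0 0 0 -31.9 23.7 0 1'
```

```text
clock: 0.52
eef_pos: [282.3, 557.3, 252.8]
tcp_rot: [-3.141, 0.001, 2.042]
contact_force: [-0.6, 0.5, 0.6]
opening: 0.996
grasp_force: 0.0
clock: 0.93
eef_pos: [282.3, 557.3, 252.8]
tcp_rot: [-3.141, 0.001, 1.417]
contact_force: [-0.4, -0.1, -0.9]
opening: 0.999
grasp_force: 0.0
clock: 1.35
eef_pos: [356.1, 371.5, 252.9]
tcp_rot: [-3.141, 0.001, 1.281]
contact_force: [0.1, 0.2, 0.1]
opening: 1.001
grasp_force: 0.0
clock: 1.77
eef_pos: [424.1, 184.8, 253.2]
tcp_rot: [3.142, 0.0, 1.281]
contact_force: [1.1, 0.2, -0.0]
opening: 1.0
grasp_force: 0.0
clock: 2.18
eef_pos: [492.1, -2.1, 253.2]
tcp_rot: [-3.141, -0.0, 1.281]
contact_force: [1.1, 0.1, 0.2]
opening: 0.999
grasp_force: 0.0
```

```bash
python3 steer.py '0 0 0 -32.3 22.5 0 1;0 0 0 -32.3 22.5 0 1;0 0 0 -32.3 22.5 0 1;0 0 0 -32.3 22.5 0 1;0 0 0 -32.3 22.5 0 1'
python3 steer.py '0 0 0 0 0 0 1'
python3 - <<'E'
from h import *
print(status.sense()["eef_pos"],status.sense()["tcp_rot"]);c=cam("wrist");im=viewer.grab_frame("wrist")[...,::-1];print(c[2],c[0])
np.savez("w1.npz",R=c[1],C=c[2]);cv2.imwrite("pics/w1.png",im)
H,S,V=cv2.split(cv2.cvtColor(im,cv2.COLOR_BGR2HSV))
for b in blobs((H>5)&(H<20)&(S>120),400):print("rail",b.sum(),np.argwhere(b).mean(0),[rect(b,c,z) for z in(60,70,80)])
E
```

```text
clock: 2.6
eef_pos: [553.6, -189.0, 253.0]
tcp_rot: [-3.141, -0.0, 1.28]
contact_force: [0.8, 0.4, 0.2]
opening: 1.0
grasp_force: 0.0
clock: 2.68
eef_pos: [555.3, -192.9, 253.1]
tcp_rot: [3.139, 0.002, 1.278]
contact_force: [-0.9, 0.3, 0.1]
opening: 1.0
grasp_force: 0.0
[ 555.271664   -192.87040678  253.07103361] [3.13940085e+00 2.03253693e-03 1.27764986e+00]
[ 576.47777164 -119.68493448  374.36793111] {'fx': 373.48667723237077, 'fy': 373.48667723237077, 'cx': 317.47394459804735, 'cy': 241.90640071315718, 'rvec': array([-2.80854662,  0.41443864,  0.06142431]), 'tvec': array([-587.081718  ,  -62.75830769,  371.75113152])}
rail 5107 [208.20540435 317.97924417] [array([ 554.517, -194.358,  205.503,   28.536,    1.275]), array([ 555.215, -191.983,  198.966,   27.628,    1.275]), array([ 555.914, -189.607,  192.429,   26.721,    1.275])]
```

View pics/w1.png

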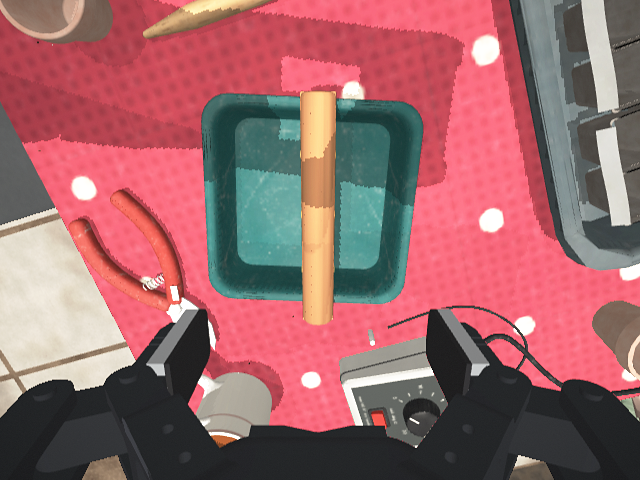

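The wrist view shows the whole rail from (318,92) to (318,325) between the jaws' lines. Its size and yaw fit the leveller, and its centre is about (555.3,-190). Now I descend in stages.

```bash
python3 steer.py '0 0 0 0 0 20 1;0 0 0 0 0 40 1;0 0 0 0 0 40 1;0 0 0 0 0 20 .7;0 0 0 0 0 0 .7' 50
python3 steer.py '0 0 0 0 0 0 .6;0 0 0 0 0 0 .6'
```

```text
clock: 3.15
eef_pos: [550.0, -185.0, 128.4]
tcp_rot: [-3.133, -0.001, 1.281]
contact_force: [-1.5, 0.8, -1.0]
opening: 0.747
grasp_force: 0.0
clock: 3.32
eef_pos: [554.5, -186.8, 134.7]
tcp_rot: [3.14, -0.0, 1.281]
contact_force: [1.0, -0.1, -0.6]
opening: 0.597
grasp_force: 0.0
```

```bash
python3 steer.py '0 0 0 0 0 0 .6;0 0 0 0 0 0 .6;0 0 0 0 0 0 .6'
python3 - <<'E'
from h import *
s=status.sense();c=cam("wrist");im=viewer.grab_frame("wrist")[...,::-1];cv2.imwrite("pics/w2.png",im)
H,S,V=cv2.split(cv2.cvtColor(im,cv2.COLOR_BGR2HSV))
for b in blobs((H>5)&(H<20)&(S>120),400):print("rail",b.sum(),np.argwhere(b).min(0),np.argwhere(b).max(0),[rect(b,c,z) for z in(66,74,80)])
print(s["eef_pos"],status.sense()["eef_pos"],s["tcp_rot"])
E
```

```text
clock: 3.57
eef_pos: [554.4, -187.2, 134.7]
tcp_rot: [3.139, 0.0, 1.281]
contact_force: [-0.4, 1.1, 0.6]
opening: 0.599
grasp_force: 0.0
rail 9821 [ 81 295] [431 354] [array([ 554.682, -194.237,  204.928,   28.25 ,    1.278]), array([ 555.547, -190.868,  196.31 ,   27.062,    1.278]), array([ 556.196, -188.342,  189.845,   26.171,    1.278])]
[ 554.38442852 -187.16777047  134.74699797] [ 554.16956527 -187.12902029  134.4414409 ] [3.13922848e+00 6.89245218e-05 1.28084270e+00]
```

```bash
python3 steer.py '0 0 0 -3 2 15 .6;0 0 0 0 0 25 .6;0 0 0 0 0 17 .6;0 0 0 0 0 0 .6;0 0 0 0 0 0 .6'
python3 steer.py '0 0 0 0 0 0 .6;0 0 0 0 0 0 .6'
```

```text
clock: 4.03
eef_pos: [554.2, -190.3, 76.1]
tcp_rot: [-3.14, -0.0, 1.281]
contact_force: [-0.3, 0.6, 0.9]
opening: 0.598
grasp_force: 0.0
clock: 4.2
eef_pos: [555.6, -190.8, 77.7]
tcp_rot: [3.139, 0.0, 1.281]
contact_force: [0.1, -0.4, 0.3]
opening: 0.601
grasp_force: 0.0
```

```bash
python3 steer.py '0 0 0 0 0 0 0;0 0 0 0 0 0 0;0 0 0 0 0 0 0;0 0 0 0 0 0 0;0 0 0 0 0 0 0' 60
python3 steer.py '0 0 0 0 0 0 0;0 0 0 0 0 0 0'
```

```text
clock: 4.62
eef_pos: [555.5, -190.7, 77.6]
tcp_rot: [3.14, 0.0, 1.281]
contact_force: [-1.1, -0.3, 6.3]
opening: 0.312
grasp_force: 59.2
clock: 4.78
eef_pos: [555.4, -190.7, 77.5]
tcp_rot: [3.14, 0.0, 1.281]
contact_force: [-0.4, 0.1, 6.3]
opening: 0.31
grasp_force: 59.2
```

```bash
python3 steer.py '0 0 0 0 0 -8 0;0 0 0 0 0 -20 0;0 0 0 0 0 -30 0;0 0 0 0 0 -30 0;0 0 0 0 0 -17 0'
python3 steer.py '0 0 0 0 0 0 0;0 0 0 0 0 0 0;0 0 0 0 0 0 0;0 0 0 0 0 0 0'
python3 - <<'E'
from h import *
s=status.sense();c=cam("wrist");im=viewer.grab_frame("wrist")[...,::-1];cv2.imwrite("pics/w3.png",im)
print(s["eef_pos"],s["tcp_rot"])
t=cam("top");it=viewer.grab_frame("top")[...,::-1];cv2.imwrite("pics/top3.png",it)
from scipy.spatial.transform import Rotation as Ro
# slot from the first top picture: chamfer outline / dark floor
q=np.array([[148,415],[490,318],[497,355],[155,455]])/4.5+[169.6,189.6]
P=ray(t,q,60);print(P[:,:2],P.mean(0))
k=np.array([[45,172],[460,48],[560,390],[127,515]])/4.5+[169.6,189.6];K=ray(t,k,60)[:,:2];print(K,K.mean(0),np.linalg.norm(K-np.roll(K,-1,0),axis=1),[np.arctan2(*(a-b)[::-1]) for a,b in((K[0],K[1]),(K[3],K[2]))])
E
```

```text
clock: 5.2
eef_pos: [555.5, -190.7, 184.8]
tcp_rot: [3.139, 0.0, 1.281]
contact_force: [0.3, -0.9, -1.0]
opening: 0.312
grasp_force: 59.8
clock: 5.53
eef_pos: [553.6, -190.1, 179.7]
tcp_rot: [-3.139, -0.0, 1.281]
contact_force: [-0.1, -0.7, -1.9]
opening: 0.31
grasp_force: 59.8
[ 553.60675824 -190.07773204  179.72593705] [-3.13886549e+00 -1.27306415e-04  1.28079146e+00]
[[479.24464485 237.84987451]
 [515.10190218  95.33455573]
 [499.55417487  92.59095222]
 [462.6206888  234.62547866]] [489.13035267 165.10021528  60.        ]
[[583.73077408 283.80459529]
 [631.39330051 106.91266796]
 [484.20086818  66.70008427]
 [438.37727794 245.77954901]] [534.42555518 175.79922413] [183.20062876 152.58657878 184.84927946 150.24494328] [np.float64(1.8339901726740229), np.float64(1.8213052668176306)]
```

View pics/w3.png

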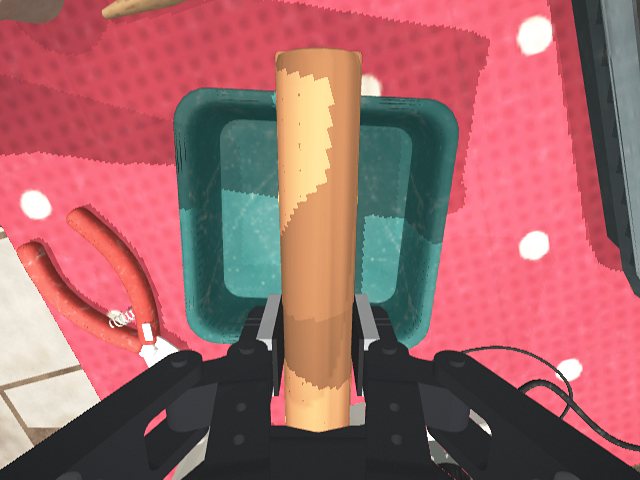

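The wrist view shows the leveller held straight, with the far rail end at about (318,50) and the tray left below in place. I carry it to a hover 50 mm to the robot's side of the slot, so the slot stays visible beside the rail.

```bash
python3 steer.py '0 0 0 14 -10 0 0;0 0 0 26 -18 0 0;0 0 0 26 -18 0 0;0 0 0 26 -18 0 0;0 0 0 26 -18 0 0'
python3 steer.py '0 0 0 26 -18 0 0;0 0 0 26 -18 0 0;0 0 0 26 -18 0 0;0 0 0 26 -18 0 0;0 0 0 26 -18 0 0'
python3 steer.py '0 0 0 26 -18 0 0;0 0 0 21 -16 0 0;0 0 -.109 0 0 0 0;0 0 -.109 0 0 0 0;0 0 -.11 0 0 0 0'
python3 steer.py '0 0 -.11 0 0 0 0;0 0 -.109 0 0 0 0;0 0 0 0 0 0 0;0 0 0 0 0 0 0;0 0 0 0 0 0 0'
python3 steer.py '0 0 0 0 0 0 0;0 0 0 0 0 0 0;0 0 0 0 0 0 0'
python3 - <<'E'
from h import *
s=status.sense();c=cam("wrist");im=viewer.grab_frame("wrist")[...,::-1];cv2.imwrite("pics/w4.png",im)
np.savez("w4.npz",R=c[1],C=c[2],p=s["eef_pos"],a=s["tcp_rot"])
print(s["eef_pos"],s["tcp_rot"])
E
```

```text
clock: 6.05
eef_pos: [508.4, -52.3, 180.5]
tcp_rot: [-3.14, 0.0, 1.28]
contact_force: [-0.5, -0.3, -2.1]
opening: 0.309
grasp_force: 59.7
clock: 6.47
eef_pos: [459.2, 98.0, 180.8]
tcp_rot: [-3.141, 0.0, 1.281]
contact_force: [0.7, 0.4, -1.7]
opening: 0.306
grasp_force: 59.7
clock: 6.88
eef_pos: [440.5, 152.0, 180.7]
tcp_rot: [-3.14, 0.0, 1.616]
contact_force: [-0.3, -0.4, -1.5]
opening: 0.309
grasp_force: 59.8
clock: 7.3
eef_pos: [441.2, 151.2, 181.0]
tcp_rot: [-3.141, -0.0, 1.824]
contact_force: [0.1, -0.1, -2.2]
opening: 0.311
grasp_force: 59.8
clock: 7.55
eef_pos: [441.6, 151.1, 181.3]
tcp_rot: [-3.142, -0.0, 1.827]
contact_force: [1.0, -0.5, -3.1]
opening: 0.309
grasp_force: 59.8
[441.59757631 151.14587529 181.25762313] [-3.14155817e+00 -3.48855418e-05  1.82667116e+00]
```

View pics/w4.png

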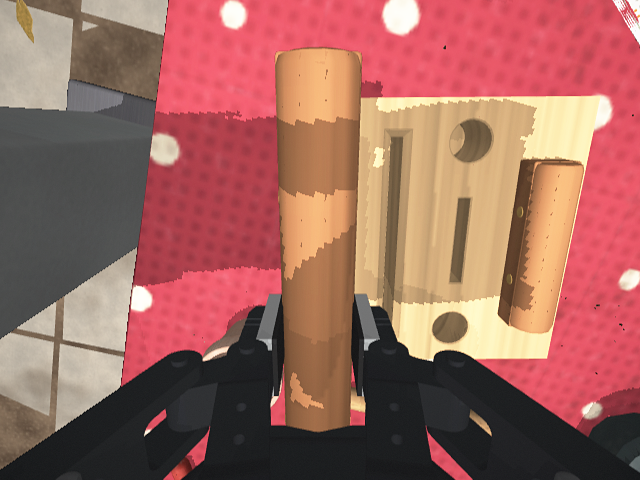

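The wrist view shows the slot beside the rail. Its chamfer's far end is at about (400,128), it runs down to about (388,300), and the block's edges are at rows 97 and 358. Next I measure the slot and rail end in the tool frame.

```bash
cat > m4.py <<'E'
from h import *
from scipy.spatial.transform import Rotation as Ro
d=np.load("w4.npz");p=viewer.camera_params("wrist");c=(p,d["R"],d["C"]);im=cv2.imread("pics/w4.png")
T=Ro.from_euler("xyz",d["a"])
def tool(uv,zt=None,zw=None): # point on world plane, in tool axes
    z=zw if zw is not None else d["p"][2]-zt
    return np.round(T.inv().apply(ray(c,uv,z)-d["p"]),1)
g=cv2.cvtColor(im,6).astype(int);np.set_printoptions(linewidth=250)
for v in(155,190,225,255):print(v,"cols 376..418",g[v-3:v+4,376:419].mean(0).astype(int))
print("slot end rows 115..150",g[115:150,395:402].mean(1).astype(int))
print("block far rows 90..105 at c430,570",g[90:106,427:434].mean(1).astype(int),g[90:106,567:574].mean(1).astype(int), "R",im[90:106,570,0])
print("near rows 345..370",im[345:370,490:496,0].mean(1).astype(int),im[345:370,535:541,0].mean(1).astype(int))
print("rail far rows 40..60",im[40:62,314:322,0].mean(1).astype(int))
for v in(90,250):print("rail cols",im[v-2:v+3,270:290,0].mean(0).astype(int),im[v-2:v+3,345:368,0].mean(0).astype(int))
E
python3 m4.py
```

```text
155 cols 376..418 [242 246 244 242 240 240 228 158 156 163 164 160 157 162  97 101  99  94  92  96  99 101 100  90  89  90 145 155 156 158 160 162 160 156 156 175 190 190 190 190 189 188 187]
190 cols 376..418 [192 189 185 184 182 164 153 158 161 159 156 157 116 100 102  97  90  93  96 101  99  93  89  89 148 153 154 155 158 158 156 154 156 188 192 192 191 191 190 188 187 185 184]
225 cols 376..418 [190 188 188 183 149 152 156 156 155 151 132  98 101  99  93  91  94  99  98  96  93  90 148 150 152 153 155 153 152 152 163 193 193 194 193 192 191 189 187 186 186 185 185]
255 cols 376..418 [190 190 176 148 151 153 153 152 153  97 101 100 100  90  90  96  96  95  94  92 134 149 151 151 151 150 149 149 163 193 193 196 194 194 192 190 188 186 187 187 186 185 183]
slot end rows 115..150 [179 180 179 180 179 180 180 180 180 180 180 181 182 168 158 147 140 142 142 141 140 125 101  91  93  93  93  93  93  94  95  95  95  95  95]
block far rows 90..105 at c430,570 [137 137 136 135 135 132 124 218 240 236 236 237 238 223 200 194] [126 125 123 121 118 109 222 242 239 238 239 239 239 239 239 240] R [ 99  99  97  94  92  84 161 192 188 188 188 188 188 189 188 189]
near rows 345..370 [193 193 192 192 192 192 192 192 191 191 191 191 195 154 100  94  97 100 103 104 105 105 105 106 103] [188 188 188 188 187 187 187 188 188 188 188 189 193 144  96 105 107 107 107 106 106 107 108 108 110]
rail far rows 40..60 [108 109 111 112 113 115 103  73  80 109 117 117 118 118 118 119 120 121 120 122 122 119]
rail cols [113 113 113 112 114  93  62  68  74  79  80  85  86  91  94  96  97  97 100 100] [109 105 103  99  95  92  89  86  82  79  76  75  74  73  64  57  68  76  74  74  74  74  74]
rail cols [ 76  76  77  76  75  73  71  71  68  69  58  50  54  58  80  90  94  97  99 101] [ 70  68  64  61  59  58  60  62  60  53  69 144 137 134 133 131 130 128 128 127 135 141 139]
```

```bash
python3 -c "
import cv2
im=cv2.imread('pics/w4.png')[110:320,355:495];cv2.imwrite('pics/w4c.png',cv2.resize(im,None,fx=2.8,fy=2.8,interpolation=2))"
```

```text
(no output)
```

View pics/w4c.png

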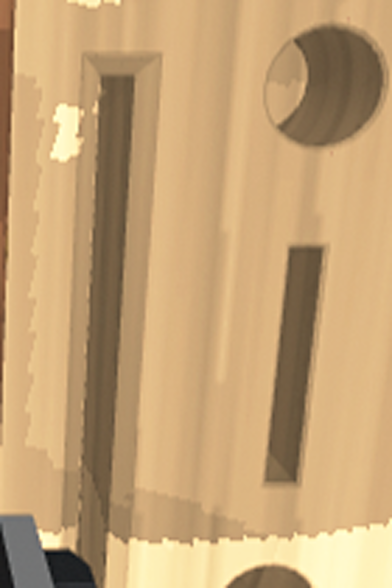

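The crop shows the chamfer outline clearly. It is 16 mm wide, with its far end at row 128 of the full picture.

```bash
cat >> m4.py <<'E'
print("=====")
L=tool([[382.5,155],[381,190],[379.3,225],[377.8,255]],zw=60);Rr=tool([[411,155],[408.6,190],[406,225],[404,255]],zw=60)
print(L,Rr,"widths",Rr[:,1]-L[:,1],"slot mid",(L+Rr)/2)
print("chamfer end",tool([397,128.3],zw=60),"far",tool([[430,96.6],[570,95.6]],zw=60),"near",tool([[493,357.8],[538,357.6]],zw=60))
print("rail end",tool([318,46.8],zt=-2.5));
for z in(0,8,14):print("rail sides",z,tool([[275.2,90],[360.2,90],[280.3,250],[355.3,250]],zt=z)[:,:2].tolist())
E
python3 m4.py|sed -n '/=====/,$p'
```

```text
=====
[[ 58.3  40.5 121.3]
 [ 36.   40.7 121.3]
 [ 12.4  40.7 121.3]
 [ -8.9  40.8 121.3]] [[ 58.3  58.6 121.3]
 [ 36.   58.7 121.3]
 [ 12.4  58.7 121.3]
 [ -8.9  58.8 121.3]] widths [18.1 18.  18.  18. ] slot mid [[ 58.3   49.55 121.3 ]
 [ 36.    49.7  121.3 ]
 [ 12.4   49.7  121.3 ]
 [ -8.9   49.8  121.3 ]]
chamfer end [[ 74.5  48.6 121.3]] far [[ 92.9  67.5 121.3]
 [ 93.5 152.3 121.3]] near [[-90.9 131.6 121.2]
 [-90.7 165.4 121.2]]
rail end [[97.8 -0.6 -2.5]]
rail sides 0 [[86.5, -13.5], [86.5, 12.2], [35.4, -13.5], [35.5, 12.2]]
rail sides 8 [[87.1, -14.4], [87.1, 13.0], [32.8, -14.3], [32.8, 13.1]]
rail sides 14 [[87.6, -15.0], [87.6, 13.7], [30.7, -15.0], [30.8, 13.7]]
```

Everything is consistent: the block measures 183.9 mm, the slot mid matches the top camera within 1 mm, and the rail is held mid-length. The shift needed is +0.8, +50.4 in the tool's axes.

```bash
python3 steer.py '0 0 -.005 0.8 10 0 0;0 0 0 0 15 0 0;0 0 0 0 15 10 0;0 0 0 0 10.4 15 0;0 0 0 0 0 15 0'
python3 steer.py '0 0 0 0 0 6 0;0 0 0 0 0 0 0;0 0 0 0 0 0 0;0 0 0 0 0 0 0;0 0 0 0 0 0 0'
python3 steer.py '0 0 0 0 0 0 0;0 0 0 0 0 0 0'
```

```text
clock: 8.02
eef_pos: [493.8, 166.0, 141.5]
tcp_rot: [3.137, -0.0, 1.833]
contact_force: [-0.3, -1.3, -2.4]
opening: 0.313
grasp_force: 59.8
clock: 8.43
eef_pos: [490.5, 165.1, 136.2]
tcp_rot: [3.14, -0.0, 1.833]
contact_force: [0.1, 0.3, -1.4]
opening: 0.309
grasp_force: 59.8
clock: 8.6
eef_pos: [490.4, 165.0, 135.9]
tcp_rot: [3.141, -0.0, 1.833]
contact_force: [0.5, -0.6, -2.3]
opening: 0.312
grasp_force: 59.8
```

```bash
python3 steer.py '0 0 0 0 0 4 0;0 0 0 0 0 4 0;0 0 0 0 0 4 0;0 0 0 0 0 4 0;0 0 0 0 0 0 0'
python3 steer.py '0 0 0 0 0 0 0;0 0 0 0 0 0 0'
```

```text
clock: 9.02
eef_pos: [489.5, 164.7, 118.2]
tcp_rot: [-3.14, 0.0, 1.833]
contact_force: [0.5, 0.5, -2.9]
opening: 0.307
grasp_force: 59.8
clock: 9.18
eef_pos: [490.1, 164.9, 119.2]
tcp_rot: [-3.141, 0.0, 1.833]
contact_force: [0.0, -0.2, -3.2]
opening: 0.307
grasp_force: 59.8
```

The blade edge is 10 mm below the mouth with no resistance, so it is in the slot. I continue down.

```bash
python3 steer.py '0 0 0 0 0 5 0;0 0 0 0 0 6 0;0 0 0 0 0 6 0;0 0 0 0 0 5 0;0 0 0 0 0 0 0'
python3 steer.py '0 0 0 0 0 3 0;0 0 0 0 0 3 0;0 0 0 0 0 1 0;0 0 0 0 0 0 0;0 0 0 0 0 0 0'
```

```text
clock: 9.6
eef_pos: [489.3, 164.7, 95.9]
tcp_rot: [-3.139, 0.0, 1.833]
contact_force: [0.6, 0.5, -2.8]
opening: 0.31
grasp_force: 59.8
clock: 10.02
eef_pos: [490.1, 164.9, 90.3]
tcp_rot: [-3.142, 0.0, 1.833]
contact_force: [0.0, 0.3, -1.5]
opening: 0.312
grasp_force: 59.8
```

```bash
python3 steer.py '0 0 0 0 0 1 0;0 0 0 0 0 1 0;0 0 0 0 0 0.7 0;0 0 0 0 0 0 0'
python3 steer.py '0 0 0 0 0 0.5 0;0 0 0 0 0 0 0;0 0 0 0 0 0 0'
```

```text
clock: 10.35
eef_pos: [490.1, 164.9, 87.6]
tcp_rot: [3.142, 0.0, 1.833]
contact_force: [-0.7, -0.1, -3.7]
opening: 0.314
grasp_force: 59.8
clock: 10.6
eef_pos: [490.2, 164.9, 87.6]
tcp_rot: [3.141, -0.0, 1.833]
contact_force: [-1.5, -1.9, 5.7]
opening: 0.309
grasp_force: 60.7
```

Force rises at TCP z 87.6, where the rail should be seated. I release with a modest opening and then raise straight up.

```bash
python3 steer.py '0 0 0 0 0 0 .36;0 0 0 0 0 0 .42;0 0 0 0 0 0 .6;0 0 0 0 0 0 .6;0 0 0 0 0 0 .6'
python3 steer.py '0 0 0 0 0 -10 .6;0 0 0 0 0 -30 .6;0 0 0 0 0 -30 .6;0 0 0 0 0 -30 .6;0 0 0 0 0 -20 .6'
python3 steer.py '0 0 0 0 -30 -10 .6;0 0 0 0 -30 0 .6;0 0 0 0 -30 0 .6;0 0 0 0 0 0 .6;0 0 0 0 0 0 .6'
python3 - <<'E'
from h import *
c=cam("wrist");im=viewer.grab_frame("wrist")[...,::-1];cv2.imwrite("pics/w5.png",im)
H,S,V=cv2.split(cv2.cvtColor(im,cv2.COLOR_BGR2HSV))
cv2.imwrite("pics/s5.png",viewer.grab_frame("scene")[100:340,120:440,::-1].repeat(2,0).repeat(2,1))
E
```

```text
clock: 11.02
eef_pos: [490.1, 164.9, 87.0]
tcp_rot: [3.142, 0.0, 1.833]
contact_force: [-1.1, -0.0, 0.2]
opening: 0.6
grasp_force: 0.0
clock: 11.43
eef_pos: [490.9, 165.2, 210.5]
tcp_rot: [3.139, -0.0, 1.833]
contact_force: [0.8, -0.1, 0.1]
opening: 0.6
grasp_force: 0.0
clock: 11.85
eef_pos: [402.2, 141.4, 217.9]
tcp_rot: [3.141, -0.0, 1.833]
contact_force: [-0.4, 0.2, -0.3]
opening: 0.601
grasp_force: 0.0
```

View pics/s5.png

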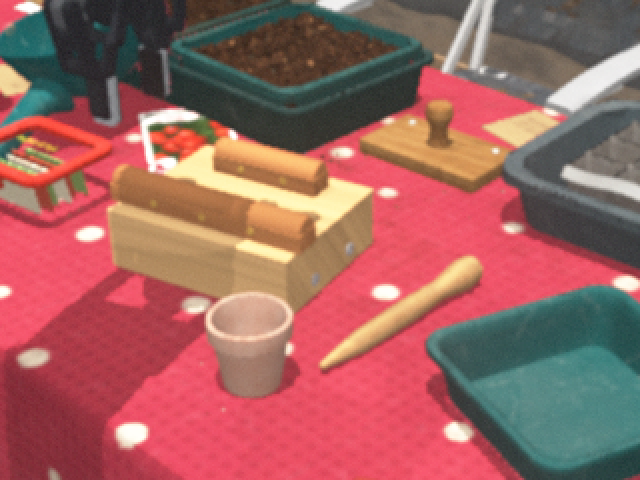

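View pics/w5.png

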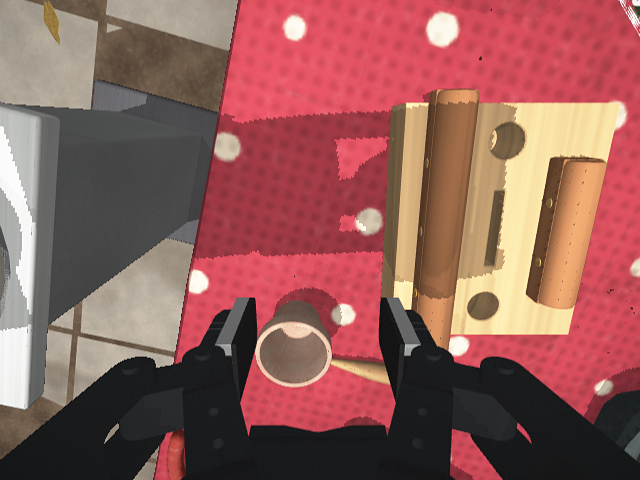

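The scene crop shows the leveller's rail flat on the block from (115,180) to (315,235), with the scraper still standing. Both the wrist view and the crop show the gripper clear of everything.

```bash
python3 -c "
from rig import r, viewer, status, order
print(order.sign_off())"
```

```text
the job is handed in; nothing more can be done
None
```

The leveller's blade is fully down in the long slot with its rail flat on the block, and the job was handed in at about 12 s with the gripper clear; no verdict came back.

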